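Hang-dried tea whisk onto its holder

ROBOT

A 7-joint arm with a two-finger parallel gripper is mounted at the origin on the work surface. World frame = base frame: x ahead of the robot, y to its left, z up, the work surface at z = 0. Lengths are in m, angles in rad, forces in N, time in s.
With the tool pointing down it reaches from about 0.425 to 0.875 m from the base axis. Payload 4.7 kg.
Tool frame: the origin (TCP) lies between the finger pads; the fingertips stand 25 mm ahead of it and the grasp point (between the pads) lies 6 mm ahead of it; z points along the fingers, y is the direction in which the jaws open and shut (so a half turn about z gives the same grasp; the last joint's range is limited). The gripper opens to 85 mm and grips with 20 to 120 N. Pads are 22 mm wide; open, the fingers measure 114 mm over their backs; the gripper's body (76 mm by 85 mm) begins 54 mm behind the grasp point. The pads swing forward as they close: fully open they stand 13 mm farther back than shut.
Start: joints at [-1.212, 0.321, -0.07, 1.45, 0.023, 1.371, -0.057], TCP at [0.22, 0.612, 0.256] pointing down, gripper open.
Joint ranges: [-2.86, 2.86], [-0.3, 2.09], [-1.38, 1.24], [0.06, 2.45], [-1.56, 4.7], [0.09, 2.05], [-2.69, 2.69]. Speed limits (rad/s): [2.57, 2.57, 3.14, 3.14, 3.14, 3.14, 3.14].

INTERFACE

Orientations are given as a 3x3 rotation matrix whose columns are the frame's x, y, z axes.
In Python, from bench import env, read_camera, outline_of gives the robot as it stands. Calls block until the motion is done:
- env.reach(position, orientation): joint-space move of the TCP to a pose.
- env.servo_line(position, attitude=None, speed=0.15, force_limit=None): straight line of the TCP; attitude=None keeps the orientation; speed is the mean speed in m/s. With force_limit (N) it stops when the force on the tool has changed by that much, and returns True; else False.
- env.set_joints(angles): joint-space move.
- env.command_gripper(opening, grasp_force=None): opening from 0.0 (shut) to 1.0 (fully open); grasp_force is the grip in N (None keeps the last); returns when the fingers have stopped.
- env.pause(seconds).
- env.ik(position, orientation): joint angles nearest the present ones, or None.
- read_camera(name): name is "scene" or "side" or "wrist"; returns a dict with "pixels" (420x560x3 uint8, red, green, blue), "vertical_fov" (degrees; the focal length in pixels is half the picture's height over the tangent of half this angle, whatever the lens; pixels are square), "cx", "cy" (the principal point, pixels), "R" (3x3) and "t" (3): a world point X has camera coordinates R X + t; the wrist camera has in their place "T_tool_cam" (4x4, takes a point from camera to tool coordinates, whose origin is the TCP and whose axes are the flange's). Camera axes: x right, y down, z forward; pixel columns grow to the right and rows downward; lengths in m; the calibration is good to about 2 mm. A picture is of the moment at which its call begins: read the wrist's pose just before it. There is no depth.
A pose or a line that the arm cannot do raises env.MotionError and nothing moves.
- env.close_job(): hands the job in, once; it reports no verdict.
Trained networks look in a picture, given as the dict that the camera call returned (one of the last four; its "shot" number tells which), for a name from the list of things; names that differ only in an ending like _2 or _b are one class to them, and where a whole thing is asked for, a point or a joint stands for the part that bears it (a point fixed in the world has none). Each returns a list of dicts, best first, with "p" (0 to 1); they miss things now and then, are a little off and sometimes report something else, mostly with a low value. They report only what shows in the picture. A call takes as long as a camera call. They do not tell look-alikes from the thing itself.
- outline_of(picture, target): "mask" (420x560 bool, what is visible of it) and "at" ([row, column] in pixels, amid what is visible of it).
Readings, each from a call of its own:
- env.read_clock(): time.
- env.read_joints(): joint angles.
- env.read_dq(): joint speeds.
- env.read_joint_torque(): joint torques, N m.
- env.read_ee_pos(): TCP position.
- env.read_ee_rot(): TCP orientation.
- env.read_force(): force on the tool from outside, world axes, zero at the start.
- env.read_wrist_torque(): the same for the moment, N m.
- env.read_grip_width(): opening from 0.0 (shut) to 1.0 (fully open).
Only numpy, scipy, OpenCV 4.12 (cv2) and the standard library are available. Lean on these libraries where they do the work, as an engineer would, in place of code of your own. Each camera call takes 0.05 s, during which the arm holds its last target. There are 200 camera calls.

TASK

Lift the bamboo whisk up and off its hook on the rack without forcing it and put it, tines down, over the bulb of its ceramic holder so that it stands upright with the tine tips on the holder's foot. The tines are delicate: lower it gently and let go only once you feel it resting fully down on the foot. Leave the two scoops hanging on their hooks, and do not shift the holder or anything else on the ledge.

Things in the scene. Friction and masses are not known exactly. Their poses are not given: they have to be found in the camera images.
- rack: Fixed bamboo rack. Origin on the ledge under the middle of its hook rail (24 mm thick, at z = 279 mm); x points away from its open front where the hooks are, y along the rail. Posts 26 mm thick at y = +-215 mm. Three alike hooks at y = -110, 0, 110 mm carry the whisk, the long scoop and the short scoop in any order.
- whisk_grip (a point): Centre of the flat neck of the long-handled bamboo tea whisk, 183 mm long; z points up to its hanging end, x through the slot there. The neck is 12 mm wide in y, 8 mm thick in x and bare for 20 mm above this point and 12 mm below. Below it a round grip (24 mm diameter) runs from 22 to 68 mm under this point, and then the tines spread as a hollow bell 62 mm tall.
- whisk_mouth (a point): Centre of the open end of the whisk's bell, at the level of the tine tips, 130 mm below whisk_grip on the same axis. The tips lie on a ring of about 49 mm inner and 57 mm outer diameter. The whisk is home when the tips rest on the holder's foot, all round the bulb.
- whisk_slot (a point): On the whisk's axis 48 mm above whisk_grip: underside of the top bar of its hanging slot, which bears on the hook. Hanging end 19 mm wide, 8 mm thick; slot 11 mm wide in y, 24 mm tall. The whisk must rise at least 9 mm to clear the hook's tip; the slot's lower end meets the hook after 19 mm. Then it comes away to the rack's -x.
- whisk: The whole whisk, loose, about 50 to 100 g; origin at whisk_slot, z up along its axis. Held between two fingers it keeps its angle to the tool.
- holder: Grey hand-thrown ceramic whisk holder, loose, about 200 to 300 g; origin under its middle on the ledge, z up. A round foot of 68 mm diameter with a flat top; on it a rounded bulb, 36 mm wide at most, tapering to a dome at z = 57 mm. The foot's thickness is not known closely, 8 to 15 mm: feel for it. The bell goes over the bulb with about 4 mm to spare all round.
- scoop_long_slot (a point): Hanging slot of the long bamboo scoop (172 mm long, cup 44 mm wide at its lower end), where it bears on its hook.
- scoop_short_slot (a point): Hanging slot of the short bamboo scoop (137 mm long, cup 52 mm wide at its lower end), where it bears on its hook.
- bowl: Grey crackle-glaze tea bowl, 112 mm across, 70 mm tall, loose; origin under its middle.
- caddy: Round stainless caddy, 74 mm across, 74 mm tall, loose; origin under its middle.
- teacup: White tea cup, 68 mm across, 66 mm tall, loose; origin under its middle.
- lacquer_box: Lacquered hinged-lid box, 144 x 114 mm, 74 mm tall, fixed; origin under its middle.
- hook_mid (a point): Middle hook, on the centre line of its level arm, same axes as the rack. All three hooks are of 5 mm wire and point to -x: the level arm runs from x = +7.5 to -7.5 mm of this point, then the tip bends up by 9 mm, ending at x = -12.5 mm. Hung things bear on the arm at about this point.
- cloth_rail (a point): Middle of the rack's empty cloth-drying rail, a bamboo pole 16 mm thick and 500 mm long, along y of the rack, 49 mm above and 23 mm behind hook_mid: with the hook rail below it, it is in the way of a gripper that comes to the hung things straight down; lean the tool so that its body stays on the open side.
Things that resemble listed ones, but are neither listed nor needed, are in the scene too. Leave any purple or red look-alike of the whisk alone.

How it is judged:
On the way, in this order (a step that is already met when the one before it is completed fails the run):
1. the whisk is off its hook and held clear of the rack, its slot at least 40 mm from where it hung (distance of whisk_slot from where it was at the start of the episode above 0.04 m and contact force between whisk and rack below 0.05 N and contact force between the fingers and whisk above 0.5 N and height (world z) of whisk_mouth above 0.03 m), for 0.1 s.
2. the whisk rests fully down on the holder's foot while it is still held (horizontal distance between whisk_mouth and holder below 0.006 m and z of whisk_mouth in the frame of holder below 0.016 m and contact force between whisk and holder above 0.3 N and contact force between the fingers and whisk above 0.5 N), for 0.1 s.
At the end, for the whole second after the job is handed in: The whisk stands upright (within 0.06 rad) and at rest over the holder, tine tips down on its foot (mouth no more than 16 mm above the holder's underside, 6 mm sideways), released; the holder stands upright within 25 mm of where it was; both scoops hang on their hooks (horizontal distance between whisk_mouth and holder below 0.006 m and z of whisk_mouth in the frame of holder below 0.016 m and angle between whisk_grip's own z axis and vertical below 0.06 rad and linear speed of whisk below 0.02 m/s and contact force between the fingers and whisk below 0.01 N and angle between holder's own z axis and vertical below 0.03 rad and distance of holder from where it was at the start of the episode below 0.025 m and distance of each of scoop_long_slot, scoop_short_slot from where it was at the start of the episode below 0.012 m); the robot touches nothing.
It fails at once if the whisk is pressed on the holder with more than 35 N (contact force between whisk and holder above 35 N).
It fails at once if the whisk is wrenched against its hook or the rack with more than 35 N (contact force between whisk and rack above 35 N).
It fails at once if a scoop is knocked off its hook (distance of any of scoop_long_slot, scoop_short_slot from where it was at the start of the episode above 0.02 m).
It fails at once if the holder is shoved more than 25 mm (distance of holder from where it was at the start of the episode above 0.025 m).
It fails at once if the bowl, caddy or cup is shifted more than 15 mm (distance of any of bowl, caddy, teacup from where it was at the start of the episode above 0.015 m).
It also fails if it takes over 45 s, if anything falls off the work surface, if the arm or the gripper's body presses on something with over 40 N, if the wrist force passes 120 N, or if a joint passes its speed limit or range.

## Working session

There is one attempt and no reset: what is moved stays moved. The work goes in short steps, each a Python script; the robot and the scene stay as the last script left them, time stands still between calls to the robot, and variables do not carry over. Pictures are saved under pics/ and viewed, about 8 in all and at most 12, crops included, and the job is handed in when it is done.

```bash
ls; mkdir -p pics
cat > h.py <<'E'
import numpy as np, cv2
from bench import env, read_camera, outline_of
def cam(p):
    f=p["pixels"].shape[0]/2/np.tan(np.radians(p["vertical_fov"])/2)
    return f
def wristRt(p,pos,rot):
    T=np.array(p["T_tool_cam"]); W=np.eye(4); W[:3,:3]=rot; W[:3,3]=pos
    M=np.linalg.inv(W@T); return M[:3,:3],M[:3,3]
def ray(p,rc,Rt=None):
    R,t=Rt if Rt else (np.array(p["R"]),np.array(p["t"]))
    f=cam(p); d=np.array([(rc[1]-p["cx"])/f,(rc[0]-p["cy"])/f,1.])
    d=R.T@d; return -R.T@t, d/np.linalg.norm(d)
def tri(rays):
    A=np.zeros((3,3));b=np.zeros(3)
    for o,d in rays:
        P=np.eye(3)-np.outer(d,d);A+=P;b+=P@o
    x=np.linalg.solve(A,b)
    return x,[float(np.linalg.norm((np.eye(3)-np.outer(d,d))@(x-o))) for o,d in rays]
def proj(p,X,Rt=None):
    R,t=Rt if Rt else (np.array(p["R"]),np.array(p["t"]))
    c=R@np.array(X)+t; f=cam(p); return np.array([p["cy"]+f*c[1]/c[2],p["cx"]+f*c[0]/c[2]])
def save(p,n,crop=None,s=1):
    im=cv2.cvtColor(p["pixels"],cv2.COLOR_RGB2BGR)
    if crop: im=im[crop[0]:crop[1],crop[2]:crop[3]]
    if s!=1: im=cv2.resize(im,None,fx=s,fy=s,interpolation=cv2.INTER_CUBIC)
    cv2.imwrite("pics/"+n,im)
E
cat > a.py <<'E'
from h import *
import pickle
ps={c:read_camera(c) for c in("scene","side")}
for c,p in ps.items():
    print(c,p["vertical_fov"],"campos",-np.array(p["R"]).T@p["t"])
    for n in("whisk","whisk_grip","whisk_mouth","whisk_slot","holder","scoop_long_slot","scoop_short_slot","hook_mid","cloth_rail","rack","bowl","caddy","teacup","lacquer_box"):
        for r in outline_of(p,n)[:3]:
            ys,xs=np.nonzero(r["mask"]); print(n,round(r["p"],2),np.round(r["at"]),(ys.min(),ys.max(),xs.min(),xs.max()) if len(ys) else None)
pickle.dump(ps,open("ps.pkl","wb"))
im=np.hstack([p["pixels"] for p in ps.values()])
cv2.imwrite("pics/1.png",cv2.cvtColor(ps["scene"]["pixels"],cv2.COLOR_RGB2BGR))
cv2.imwrite("pics/2.png",cv2.cvtColor(ps["side"]["pixels"],cv2.COLOR_RGB2BGR))
print(env.read_clock())
E
python3 a.py
```

```text
pics
scene 50.97598685426307 campos [ 1.36280681 -0.3350484   1.0381336 ]
whisk 0.89 [236. 253.] (np.int64(195), np.int64(248), np.int64(244), np.int64(264))
whisk 0.86 [308. 288.] (np.int64(276), np.int64(324), np.int64(278), np.int64(299))
whisk 0.76 [300. 252.] (np.int64(265), np.int64(318), np.int64(245), np.int64(266))
whisk_grip 0.75 [310. 287.] (np.int64(276), np.int64(323), np.int64(278), np.int64(299))
whisk_grip 0.61 [236. 253.] (np.int64(195), np.int64(248), np.int64(244), np.int64(264))
whisk_grip 0.55 [279. 296.] (np.int64(247), np.int64(294), np.int64(292), np.int64(305))
whisk_mouth 0.92 [270. 300.] (np.int64(245), np.int64(292), np.int64(292), np.int64(303))
whisk_mouth 0.65 [232. 257.] (np.int64(194), np.int64(248), np.int64(244), np.int64(264))
whisk_mouth 0.62 [219. 240.] (np.int64(145), np.int64(339), np.int64(157), np.int64(346))
whisk_slot 0.92 [307. 288.] (np.int64(277), np.int64(323), np.int64(279), np.int64(299))
whisk_slot 0.84 [302. 253.] (np.int64(266), np.int64(315), np.int64(245), np.int64(266))
whisk_slot 0.79 [232. 252.] (np.int64(194), np.int64(247), 
[... 2734 characters left out ...]
int64(338))
hook_mid 0.86 [205. 271.] (np.int64(81), np.int64(319), np.int64(226), np.int64(319))
hook_mid 0.53 [200. 375.] (np.int64(182), np.int64(214), np.int64(359), np.int64(385))
cloth_rail 0.73 [205. 270.] (np.int64(81), np.int64(319), np.int64(225), np.int64(319))
rack 0.94 [206. 269.] (np.int64(81), np.int64(319), np.int64(225), np.int64(319))
bowl 0.56 [222. 354.] (np.int64(205), np.int64(243), np.int64(335), np.int64(378))
caddy 0.64 [197. 373.] (np.int64(181), np.int64(215), np.int64(359), np.int64(386))
teacup 0.77 [274. 339.] (np.int64(258), np.int64(295), np.int64(327), np.int64(356))
lacquer_box 0.97 [398. 332.] (np.int64(378), np.int64(419), np.int64(291), np.int64(378))
1.5
```

```bash
python3 -c "
import pickle,cv2
from h import save
ps=pickle.load(open('ps.pkl','rb'))
save(ps['scene'],'1c.png',(130,350,140,400),3); save(ps['side'],'2c.png',(70,420,190,430),2)
"; python3 -c "
import cv2
for n in('1c','2c'): print(cv2.imread('pics/'+n+'.png').shape)
im=cv2.imread('pics/1c.png');cv2.imwrite('pics/1c.png',im[:600])
im=cv2.imread('pics/2c.png');cv2.imwrite('pics/2c.png',im[:590])
"
```

```text
(660, 780, 3)
(700, 480, 3)
```

View pics/1c.png

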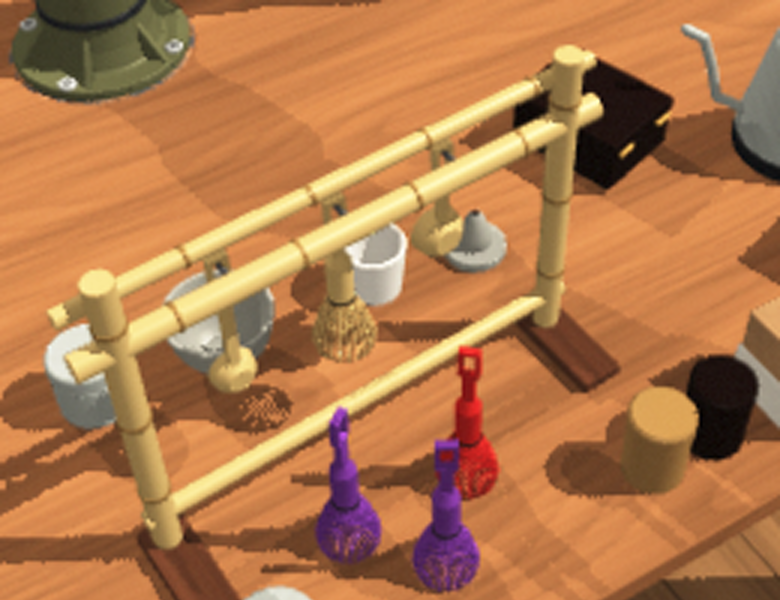

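View pics/2c.png

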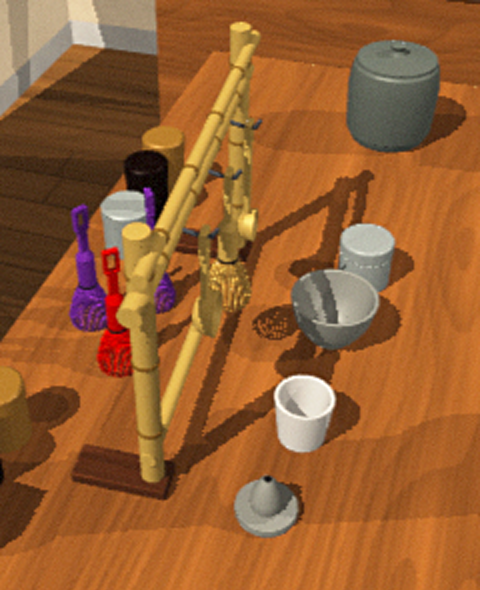

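```bash
cat > b.py <<'E'
from h import *
import pickle
ps=pickle.load(open('ps.pkl','rb'));S,D=ps['scene'],ps['side']
def T(n,a,b):
    x,e=tri([ray(S,a),ray(D,b)]); print(n,np.round(x,4),np.round(e,4)); return x
T("far top(y+)",(148.3,329.3),(186,259)); T("near top",(225,172.7),(85,310))
def Z(p,rc,z):
    o,d=ray(p,rc); return np.round(o+d*(z-o[2])/d[2],4)
print("postbase",Z(S,(311,195),0.02),Z(S,(236,323),0.02),Z(D,(309,267.5),.02))
T("whisk at",(236,253),(199,303))
T("bell mid",(238.5,255),(212,305))
for p,n in((S,'scene'),(D,'side')):
    rr=[r for r in (outline_of(read_camera(n),"holder"))][0]
    m=rr["mask"];ys,xs=np.nonzero(m); print(n,rr['p'],ys.min(),ys.max(),xs.min(),xs.max())
    if n=="side":
        c=np.array([[(ys.min()+ys.max())/2,(xs.min()+xs.max())/2]])
        pts=[Z(D,(y,x),0.0) for y,x in zip(ys,xs) if y>318]
        print("foot pts ",np.min(pts,0),np.max(pts,0))
print("holder tip",T("tip",(130+211/3,140+474/3),(70+480/2,190+268/2)))
E
python3 b.py
```

```text
far top(y+) [0.6782 0.2113 0.3514] [0.0008 0.0008]
near top [ 0.7135 -0.2159  0.3486] [0.0003 0.0003]
postbase [ 0.7216 -0.2214  0.02  ] [0.6849 0.2131 0.02  ] [0.6738 0.2181 0.02  ]
whisk at [ 0.6706 -0.0162  0.1501] [0.0042 0.0042]
bell mid [ 0.6607 -0.0051  0.1217] [0.0029 0.0029]
scene 0.6 201 220 289 308
side 0.7 308 338 307 338
foot pts  [0.5183 0.1805 0.    ] [0.5879 0.2398 0.    ]
tip [0.549  0.2098 0.0583] [0.0002 0.0002]
holder tip [0.54902832 0.20975033 0.05825224]
```

```bash
cat >> h.py <<'E'
def tool(a,psi,s=1):
    z=np.array([np.cos(a)*np.cos(psi),np.cos(a)*np.sin(psi),-np.sin(a)]); y=s*np.array([-np.sin(psi),np.cos(psi),0])
    return np.column_stack([np.cross(y,z),y,z])
E
cat > c.py <<'E'
from h import *
p=read_camera("wrist"); print(np.round(p["T_tool_cam"],3),p["vertical_fov"])
print(np.round(env.read_ee_rot(),2))
G=np.array([.661,-.003,.217])
for a in (25,35,45,55):
  for s in (1,-1):
    for psi in (0.083,):
      R=tool(np.radians(a),psi,s); out=[]
      for back in (0.006,.1,.16): out.append(env.ik(G-back*R[:,2],R))
      H=np.array([.549,.21,.145]); ps2=[]
      for q in (-.3,0,.2,.4,.6,.9): 
        R2=tool(np.radians(a),q,s); ps2.append((q,env.ik(H-.006*R2[:,2],R2) is not None, env.ik(H+[0,0,.1]-.006*R2[:,2],R2) is not None))
      print(a,s,[None if q is None else np.round(q,2).tolist() for q in out],ps2)
E
python3 c.py
```

```text
[[ 0.001 -0.946 -0.325  0.084]
 [ 1.     0.     0.001 -0.   ]
 [-0.001 -0.325  0.946 -0.118]
 [ 0.     0.     0.     1.   ]] 70.67461918753916
[[-0.94  0.34  0.  ]
 [ 0.34  0.94  0.  ]
 [-0.    0.   -1.  ]]
25 1 [[-1.0, -0.13, 1.0, 2.4, 3.22, 0.32, -1.52], None, None] [(-0.3, True, True), (0, False, True), (0.2, False, False), (0.4, False, False), (0.6, False, False), (0.9, True, True)]
25 -1 [[-1.0, -0.13, 1.0, 2.4, 3.22, 0.32, 1.63], None, None] [(-0.3, True, True), (0, False, True), (0.2, False, False), (0.4, False, False), (0.6, False, False), (0.9, True, True)]
35 1 [None, None, None] [(-0.3, True, True), (0, True, True), (0.2, False, True), (0.4, False, True), (0.6, False, False), (0.9, True, False)]
35 -1 [[0.46, -0.06, -0.45, 2.25, 4.47, 0.1, 0.28], None, None] [(-0.3, True, False), (0, True, False), (0.2, False, False), (0.4, False, True), (0.6, False, True), (0.9, True, True)]
45 1 [[-0.82, -0.11, 0.79, 2.17, 0.08, 0.26, 1.58], [-0.27, -0.3, 0.23, 2.2, 0.05, 0.44, 1.6], None] [(-0.3, True, True), (0, True, True), (0.2, True, True), (0.4, True, True), (0.6, True, True), (0.9, False, True)]
45 -1 [[0.17, -0.04, -0.17, 2.14, -0.23, 0.26, -1.29], [-0.19, -0.29, 0.16, 2.2, -0.01, 0.44, -1.49], None] [(-0.3, False, False), (0, False, True), (0.2, True, True), (0.4, True, True), (0.6, True, True), (0.9, True, True)]
55 1 [[-0.8, -0.03, 0.79, 2.03, -0.05, 0.52, 1.68], [-0.42, -0.21, 0.36, 2.03, 0.08, 0.7, 1.57], [-0.14, -0.29, 0.12, 2.0, -0.0, 0.81, 1.63]] [(-0.3, True, True), (0, True, True), (0.2, True, True), (0.4, True, True), (0.6, True, True), (0.9, False, True)]
55 -1 [[-0.07, 0.0, 0.05, 2.01, -0.08, 0.52, -1.45], [0.07, -0.17, -0.07, 2.01, -0.09, 0.69, -1.44], [0.41, -0.28, -0.33, 1.99, -0.24, 0.82, -1.32]] [(-0.3, False, False), (0, True, True), (0.2, True, True), (0.4, True, True), (0.6, True, True), (0.9, True, True)]
```

```bash
cat > d.py <<'E'
from h import *
import pickle
G=np.array([.661,-.003,.217])
R=tool(np.radians(55),.083,1)
env.command_gripper(0.55)
env.reach(G-.16*R[:,2],R)
print(env.read_clock(),np.round(env.read_joints(),2))
for a in (35,38,40,42,45,48):
  R1=tool(np.radians(a),.083,1)
  print(a,[None if (q:=env.ik(G+[0,0,dz]-b*R1[:,2],R1)) is None else np.round(q,2).tolist() for b,dz in((.015,0),(.015,.02),(.06,0),(.09,0))])
pos,rot=env.read_ee_pos(),env.read_ee_rot()
p=read_camera("wrist"); pickle.dump((p,pos,rot),open("w1.pkl","wb"))
for n in ("whisk","whisk_grip","whisk_slot","scoop_long_slot","scoop_short_slot"):
  for r in outline_of(p,n)[:2]:
    ys,xs=np.nonzero(r["mask"]); print(n,round(r["p"],2),np.round(r["at"]),ys.min(),ys.max(),xs.min(),xs.max())
Rt=wristRt(p,pos,rot); print(proj(p,G,Rt))
save(p,"3.png",s=1.4)
E
python3 d.py
```

```text
4.775 [-0.14 -0.29  0.11  2.   -0.    0.81  1.63]
35 [[-1.14, -0.29, 1.06, 2.31, 1.57, 0.16, 0.21], [-0.92, -0.25, 0.86, 2.29, 1.11, 0.12, 0.62], [0.09, -0.22, -0.07, 2.32, -0.89, 0.12, 2.51], None]
38 [[-0.12, -0.09, 0.11, 2.25, -0.58, 0.1, 2.21], [-0.32, -0.14, 0.31, 2.23, -0.17, 0.14, 1.81], [-0.18, -0.23, 0.17, 2.29, -0.17, 0.17, 1.81], [-0.01, -0.3, 0.02, 2.31, -0.3, 0.24, 1.92]]
40 [[-0.33, -0.1, 0.31, 2.23, -0.21, 0.14, 1.85], [-0.26, -0.13, 0.25, 2.21, -0.15, 0.19, 1.79], [-0.19, -0.22, 0.18, 2.26, -0.11, 0.23, 1.75], [-0.02, -0.29, 0.03, 2.28, -0.22, 0.29, 1.84]]
42 [[-0.26, -0.09, 0.25, 2.2, -0.18, 0.2, 1.81], [-0.23, -0.12, 0.21, 2.18, -0.13, 0.24, 1.76], [-0.2, -0.21, 0.18, 2.23, -0.08, 0.28, 1.71], [-0.05, -0.28, 0.05, 2.24, -0.15, 0.34, 1.78]]
45 [[-0.21, -0.08, 0.2, 2.16, -0.14, 0.28, 1.76], [-0.2, -0.1, 0.18, 2.14, -0.11, 0.32, 1.73], [-0.18, -0.19, 0.16, 2.19, -0.06, 0.36, 1.7], [-0.13, -0.26, 0.12, 2.2, -0.06, 0.42, 1.69]]
48 [[-0.19, -0.06, 0.17, 2.12, -0.11, 0.36, 1.73], [-0.18, -0.09, 0.16, 2.1, -0.09, 0.4, 1.71], [-0.17, -0.17, 0.15, 2.14, -0.05, 0.44, 1.68], [-0.16, -0.24, 0.14, 2.15, -0.03, 0.5, 1.66]]
whisk 0.95 [207. 257.] 166 259 246 266
whisk 0.75 [164. 224.] 132 235 209 244
whisk_grip 0.96 [152. 275.] 104 260 250 298
whisk_grip 0.9 [173. 304.] 139 239 286 316
whisk_slot 0.88 [153. 273.] 104 261 249 299
whisk_slot 0.75 [173. 301.] 137 239 286 316
scoop_long_slot 0.59 [177. 163.] 119 261 131 194
scoop_short_slot 0.74 [175. 385.] 141 260 354 413
[197.90622388 275.87245485]
```

View pics/3.png

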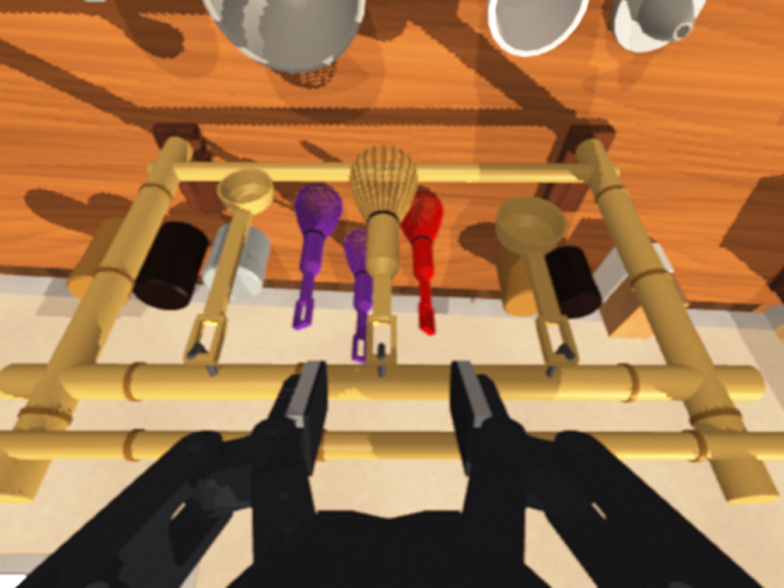

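```bash
cat > e.py <<'E'
from h import *
import pickle
from scipy.optimize import least_squares
ps=pickle.load(open('ps.pkl','rb'));p,pos,rot=pickle.load(open('w1.pkl','rb'));Rt=wristRt(p,pos,rot)
V=[(ps['scene'],None,(230.3,254)),(ps['side'],None,(201,306)),(p,Rt,(152.5,273))]
def cpos(p,Rt): 
    R,t=Rt if Rt else (np.array(p["R"]),np.array(p["t"])); return -R.T@t
def res(X,vs=V,full=False):
    o=[]
    for p,Rt,rc in vs:
        d=cpos(p,Rt)-X; d[2]=0; d/=np.linalg.norm(d)
        o+=list(proj(p,X+.0125*d,Rt)-rc)
    return o
r=least_squares(res,[.66,0,.15]); print("ring",r.x,np.round(r.fun,1))
G=r.x+[0,0,.068]
print("grip",G)
for n,dz,rad in(("mouth",-.130,.028),("neck",0,0),("griptop",-.022,.012),("neckend",.02,0),("slotbar",.048,0)):
    X=G+[0,0,dz]
    print(n,[np.round(proj(q,X,rt),1).tolist() for q,rt,_ in V])
# mouth circle extents
th=np.linspace(0,2*np.pi,60)
C=np.array([G+[.0285*np.cos(t),.0285*np.sin(t),-.13] for t in th])
for q,rt,_ in V:
    P=np.array([proj(q,c,rt) for c in C]); print("mouth ext",P.min(0),P.max(0))
save(p,"4.png",(90,290,190,350),4)
im=cv2.imread("pics/4.png")
for dz in(.048,.02,0,-.022,-.068,-.13):
    a=proj(p,G+[0,0,dz],Rt); cv2.circle(im,(int((a[1]-190+.5)*4),int((a[0]-90+.5)*4)),3,(0,255,0),-1)
cv2.imwrite("pics/4.png",im[:600+0])
E
python3 e.py; python3 -c "
import cv2;im=cv2.imread('pics/4.png');cv2.imwrite('pics/4.png',cv2.resize(im,None,fx=.75,fy=.75))"
```

```text
ring [ 0.65925379 -0.00608301  0.16803144] [-0.3 -1.1 -0.3 -1.2 -0.3  0.3]
grip [ 0.65925379 -0.00608301  0.23603144]
mouth [[241.4, 253.8], [217.4, 304.5], [124.0, 273.6]]
neck [[208.6, 251.1], [173.6, 305.2], [212.5, 272.7]]
griptop [[214.5, 251.6], [181.5, 305.1], [194.3, 272.9]]
neckend [[203.0, 250.6], [166.2, 305.3], [230.7, 272.5]]
slotbar [[195.0, 250.0], [155.5, 305.4], [259.0, 272.3]]
mouth ext [233.55306252 243.40259001] [249.59758939 264.19161239]
mouth ext [209.86070088 292.81883823] [225.20569221 316.3018173 ]
mouth ext [103.01735309 249.6842955 ] [142.35729875 297.4470637 ]
```

View pics/4.png

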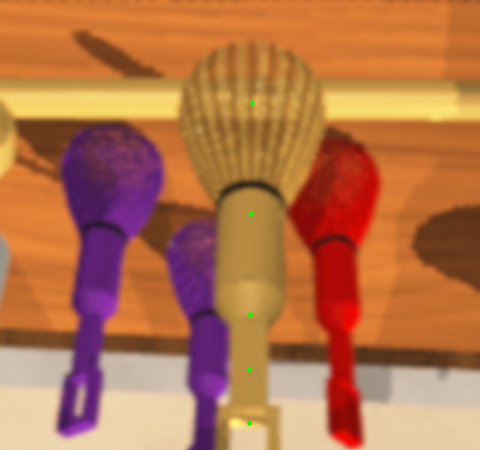

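```bash
cat > f.py <<'E'
from h import *
import pickle
G=np.array([.6593,-.0061,.2360]); psi=.083
R=tool(np.radians(40),psi,1); z=R[:,2]; T=G+[0,0,.0025]-.015*z
env.command_gripper(.45)
env.reach(T-.07*z,R)
env.servo_line(T-.025*z,speed=.06)
pos,rot=env.read_ee_pos(),env.read_ee_rot()
p=read_camera("wrist"); pickle.dump((p,pos,rot),open("w2.pkl","wb"))
Rt=wristRt(p,pos,rot)
print(env.read_clock(),pos-(T-.025*z),env.read_force())
for r in outline_of(p,"whisk")[:3]:
    ys,xs=np.nonzero(r["mask"]); print(round(r["p"],2),np.round(r["at"]),ys.min(),ys.max(),xs.min(),xs.max())
im=cv2.cvtColor(p["pixels"],cv2.COLOR_RGB2BGR); im=cv2.resize(im,None,fx=1.4,fy=1.4,interpolation=cv2.INTER_CUBIC)
for dz in(.048,.02,0,-.012,-.022,-.068,-.13):
    a=proj(p,G+[0,0,dz],Rt); print(dz,a); cv2.circle(im,(int((a[1]+.5)*1.4),int((a[0]+.5)*1.4)),2,(0,255,0),-1)
cv2.imwrite("pics/5.png",im)
E
python3 f.py
```

```text
6.8083 [ 1.65436973e-05 -1.30977322e-05  5.43030634e-05] [-0.45146836  0.6159345   0.27588557]
0.79 [149. 318.] 83 233 302 335
0.74 [136. 276.] 49 336 238 316
0.59 [129. 207.] 81 230 189 236
0.048 [338.13772779 277.14343037]
0.02 [285.24291002 277.10213791]
0 [251.11739407 277.07549775]
-0.012 [231.93192734 277.06052057]
-0.022 [216.62309146 277.0485697 ]
-0.068 [153.19485804 276.99905431]
-0.13 [ 82.45429587 276.94383053]
```

View pics/5.png

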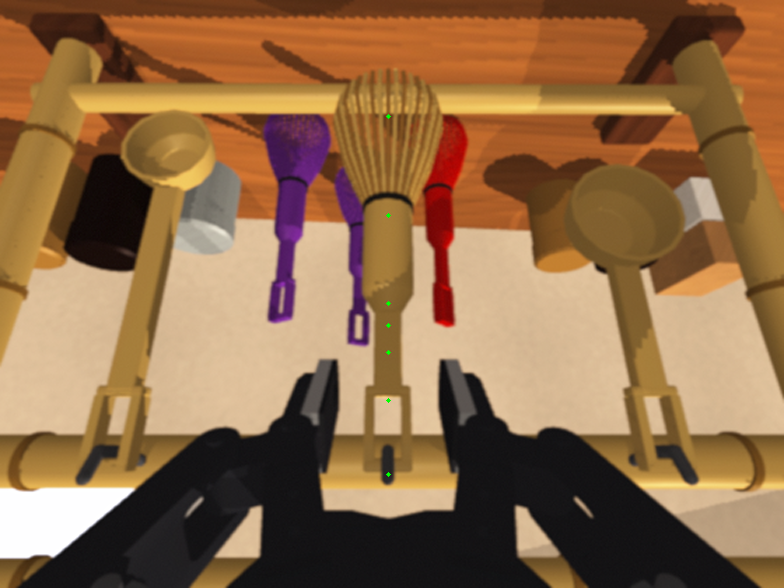

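```bash
cat > g.py <<'E'
from h import *
G=np.array([.6593,-.0061,.2360]); psi=.083
R=tool(np.radians(40),psi,1); z=R[:,2]; T=G+[0,0,.0025]-.015*z
F=lambda s:print(s,round(env.read_clock(),2),np.round(env.read_force(),2),np.round(env.read_wrist_torque(),3),round(env.read_grip_width(),3))
print(env.servo_line(T,speed=.04,force_limit=6)); F("at")
env.command_gripper(0.0,30); F("closed")
rx=np.array([np.cos(psi),np.sin(psi),0])
hit=env.servo_line(T+[0,0,.014],speed=.03,force_limit=8); F("lift"); print(hit)
if not hit:
    hit=env.servo_line(T+[0,0,.014]-.075*rx,speed=.06,force_limit=6); F("out"); print(hit,env.read_ee_pos())
    for c in("wrist","side","scene"):
        p=read_camera(c); save(p,"6"+c+".png")
E
python3 g.py; python3 -c "
import cv2,numpy as np
a=cv2.imread('pics/6wrist.png');b=cv2.imread('pics/6side.png')
cv2.imwrite('pics/6.png',np.hstack([cv2.resize(a,(400,300)),b[70:370,180:500]]))"
```

```text
False
at 7.63 [-0.19 -0.6   0.34] [-0.065  0.809  0.001] 0.448
closed 8.0 [ 0.31 -0.52  0.07] [-0.055  0.799 -0.006] 0.183
lift 8.62 [-0.05 -0.05  0.38] [-0.122  0.948  0.003] 0.179
FalseTraceback (most recent call last):
  File "g.py", line 10, in <module>
    hit=env.servo_line(T+[0,0,.014]-.075*rx,speed=.06,force_limit=6); F("out"); print(hit,env.read_ee_pos())
bench.MotionError: the arm cannot follow that straight line within its joint ranges
[ WARN:0@0.023] global loadsave.cpp:275 findDecoder imread_('pics/6wrist.png'): can't open/read file: check file path/integrity
[ WARN:0@0.024] global loadsave.cpp:275 findDecoder imread_('pics/6side.png'): can't open/read file: check file path/integrity
Traceback (most recent call last):
cv2.error: OpenCV(4.12.0) /io/opencv/modules/imgproc/src/resize.cpp:4208: error: (-215:Assertion failed) !ssize.empty() in function 'resize'
```

```bash
cat > g2.py <<'E'
from h import *
psi=.083
F=lambda s:print(s,round(env.read_clock(),2),np.round(env.read_force(),2),round(env.read_grip_width(),3))
rx=np.array([np.cos(psi),np.sin(psi),0]); P=env.read_ee_pos()
for d in (.06,.05,.042,.036,.03):
    try: hit=env.servo_line(P-d*rx,speed=.05,force_limit=6); print(d,hit); break
    except env.MotionError: pass
F("out"); print(env.read_ee_pos(),np.round(env.read_joints(),2))
for c in("wrist","side","scene"):
    p=read_camera(c); save(p,"6"+c+".png")
E
python3 g2.py; python3 -c "
import cv2,numpy as np
a=cv2.imread('pics/6wrist.png');b=cv2.imread('pics/6side.png')
cv2.imwrite('pics/6.png',np.hstack([cv2.resize(a,(400,300)),b[70:370,180:500]]))"
```

```text
0.06 False
out 9.97 [ 0.12  0.52 -0.23] 0.179
[ 0.58823963 -0.01206692  0.26226384] [-0.02 -0.28  0.04  2.3  -0.26  0.26  1.89]
```

View pics/6.png

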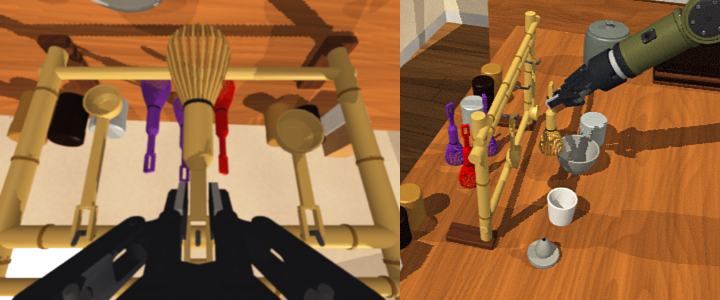

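```bash
cat > i.py <<'E'
from h import *
import pickle
H=np.array([.549,.21,0]); off=lambda R: np.array([0,0,.0025])-.015*R[:,2]
best=None
for psi in (0,.1,.2,.3,.4,.5):
    R=tool(np.radians(40),psi,1)
    q=[env.ik(H+[0,0,h]+off(R),R) for h in (.25,.2,.14)]
    print(psi,[None if a is None else np.round(a,2).tolist() for a in q])
    if all(a is not None for a in q):
        m=min(np.min(np.minimum(a-np.array([-2.86,-.3,-1.38,.06,-1.56,.09,-2.69]),np.array([2.86,2.09,1.24,2.45,4.7,2.05,2.69])-a)) for a in q)
        j=np.abs(np.array(q[0])-env.read_joints()).max()+2*np.abs(np.array(q[2])-q[0]).max()
        print(round(m,3),round(j,2))
        if best is None or j<best[0]: best=(j,psi)
print(best); psi=best[1]
R=tool(np.radians(40),psi,1); env.reach(H+[0,0,.25]+off(R),R)
print(env.read_clock(),env.read_grip_width(),np.round(env.read_force(),2))
pos,rot=env.read_ee_pos(),env.read_ee_rot(); p=read_camera("wrist"); s=read_camera("side"); c=read_camera("scene")
pickle.dump((p,pos,rot,s,c,psi),open("w3.pkl","wb"))
for n,q in(("w",p),("side",s),("scene",c)):
  for o in("whisk","holder"):
    for r in outline_of(q,o)[:2]:
      ys,xs=np.nonzero(r["mask"]); print(n,o,round(r["p"],2),np.round(r["at"]),ys.min(),ys.max(),xs.min(),xs.max())
G=pos-off(R); Rt=wristRt(p,pos,rot)
for n,dz in(("ring",-.068),("mouth",-.13)):
    print(n,[np.round(proj(q,G+[0,0,dz],rt),1).tolist() for q,rt in((p,Rt),(s,None),(c,None))])
print("tip",[np.round(proj(q,[.549,.21,.057],rt),1).tolist() for q,rt in((p,Rt),(s,None),(c,None))])
cr=lambda q,y,x,h,w:cv2.resize(q["pixels"][y:y+h,x:x+w],(400,400*h//w),interpolation=cv2.INTER_CUBIC)
m=proj(s,G+[0,0,-.1]).astype(int); 
y0,x0=max(0,m[0]-75),m[1]-60; print("side crop",y0,x0)
A=cr(s,y0,x0,180,120); B=cr(p,0,180,300,200)
cv2.imwrite("pics/7.png",cv2.cvtColor(np.hstack([A,B]),cv2.COLOR_RGB2BGR))
E
python3 i.py
```

```text
0 [[0.19, -0.3, -0.78, 2.24, 0.65, 0.46, 0.43], [0.51, -0.29, -1.09, 2.29, 0.74, 0.35, 0.29], [0.57, -0.06, -1.24, 2.34, 1.39, 0.46, -0.32]]
0.002 2.95
0.1 [[-0.35, -0.27, -0.26, 2.29, 0.82, 0.46, 0.42], [0.39, -0.29, -0.92, 2.32, 0.67, 0.26, 0.47], [0.71, -0.18, -1.28, 2.37, 1.4, 0.23, -0.26]]
0.015 3.61
0.2 [[-0.5, -0.3, -0.07, 2.31, 0.75, 0.39, 0.6], [0.18, -0.26, -0.68, 2.35, 0.6, 0.19, 0.67], [-1.27, -0.18, 0.67, 2.45, 1.63, 0.39, -0.24]]
0.002 3.04
0.3 [None, [0.22, -0.27, -0.64, 2.36, -0.17, 0.13, 1.55], [-0.81, -0.15, 0.3, 2.45, 1.74, 0.2, -0.28]]
0.4 [None, [-0.14, -0.24, -0.25, 2.38, -0.38, 0.14, 1.92], None]
0.5 [None, [-0.47, -0.24, 0.12, 2.38, -0.61, 0.17, 2.29], None]
(np.float64(2.9518917506931897), 0)
11.425 0.17826951315554163 [ 0.07  0.06 -0.96]
w whisk 0.91 [135. 277.] 33 369 232 322
w whisk 0.79 [174.  85.] 139 253 61 115
w holder 0.57 [  6. 278.] 0 22 244 309
side whisk 0.9 [281. 328.] 221 300 313 341
side whisk 0.83 [237. 243.] 195 255 239 254
side holder 0.97 [324. 323.] 308 338 307 338
scene whisk 0.89 [276. 297.] 245 295 287 306
scene whisk 0.84 [157. 301.] 139 190 291 306
scene holder 0.76 [209. 299.] 201 220 289 308
ring [[159.4, 277.1], [269.3, 326.6], [170.7, 298.8]]
mouth [[79.7, 277.0], [290.5, 325.3], [186.1, 298.3]]
tip [[14.9, 278.0], [310.4, 324.1], [200.6, 298.1]]
side crop 205 265
```

View pics/7.png

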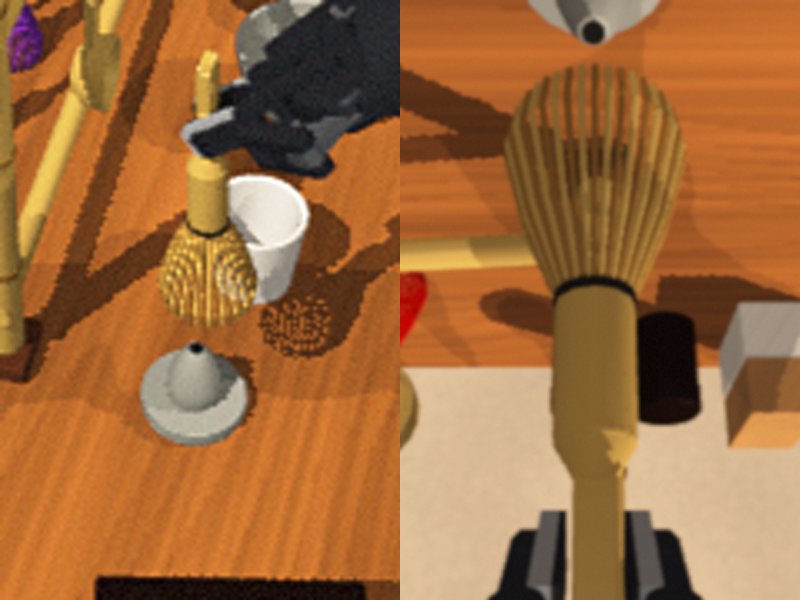

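```bash
cat > j.py <<'E'
from h import *
import pickle
from scipy.optimize import least_squares
p,pos,rot,s,c,psi=pickle.load(open("w3.pkl","rb")); Rt=wristRt(p,pos,rot)
R=tool(np.radians(40),psi,1); G=pos-np.array([0,0,.0025])+.015*R[:,2]
def cpos(p,Rt):
    A,t=Rt if Rt else (np.array(p["R"]),np.array(p["t"])); return -A.T@t
th=np.linspace(0,2*np.pi,90); U=np.stack([np.cos(th),np.sin(th),0*th],1)
def ext(q,rt,X,r):
    P=np.array([proj(q,X+r*u,rt) for u in U]); return P.min(0),P.max(0)
def fm(X):
    a,b=ext(s,None,X,.0285); d,e=ext(p,Rt,X,.0285); f,g=ext(c,None,X,.0285)
    return [(a[1]+b[1])/2-327,b[0]-300.3,((d[1]+e[1])/2-277)*.4,(d[0]-32.7)*.4,(f[1]+g[1])/2-298.5,g[0]-190.3]
m=least_squares(fm,G-[0,0,.13]); print("mouth",m.x,"nominal",G-[0,0,.13],np.round(m.fun,1))
def fr(X):
    o=[]
    for q,rt,rc,w in((s,None,(274.3,327.7),1),(p,Rt,(141,277.2),.4)):
        d=cpos(q,rt)-X; d[2]=0; d/=np.linalg.norm(d); o+=list(w*(proj(q,X+.0125*d,rt)-rc))
    return o
r=least_squares(fr,G-[0,0,.068]); print("ring",r.x,"nom",G-[0,0,.068],np.round(r.fun,1))
ft=lambda X:list(proj(s,X)-(309.2,323.6))+list(.4*(proj(p,X,Rt)-(15.8,276.3)))+list(proj(c,X)-(200.2,297.8))
t=least_squares(ft,[.549,.21,.057]); print("tip",t.x,np.round(t.fun,1))
# holder foot from side+scene masks, circle r=.034 at z 0 and .012
H=outline_of
def fh(x):
    a,b=ext(s,None,np.array([x[0],x[1],.011]),.034); a2,b2=ext(s,None,np.array([x[0],x[1],0.]),.034)
    f,g=ext(c,None,np.array([x[0],x[1],.006]),.034)
    return [(a[1]+b[1])/2-322.7,max(b[0],b2[0])-338.4,(f[1]+g[1])/2-298.5,ext(c,None,np.array([x[0],x[1],0.]),.034)[1][0]-220.4]
h=least_squares(fh,[.549,.21]); print("foot",h.x,np.round(h.fun,1))
E
python3 j.py
```

```text
mouth [0.54338444 0.20904628 0.12183932] nominal [0.54915239 0.2091783  0.11982471] [ 1.2  1.6 -0.1  1.4 -1.2  0.8]
ring [0.54617298 0.20867987 0.17993637] nom [0.54915239 0.2091783  0.18182471] [ 0.7  0.2  0.4 -0.4]
tip [0.54935768 0.20867966 0.0584363 ] [ 0.3  0.5  0.4 -0.   0.3  0. ]
foot [0.55112769 0.20783013] [-0.1  0.9 -0.9  1.1]
```

```bash
cat > k.py <<'E'
from h import *
import pickle
p,pos,rot,s,c,psi=pickle.load(open("w3.pkl","rb"))
mouth=np.array([.5440,.2090,.1205])
Mt=rot.T@(mouth-pos); print("Mt",Mt); np.save("Mt.npy",Mt)
H=np.array([.5497,.2084])
lo,hi=np.array([-2.86,-.3,-1.38,.06,-1.56,.09,-2.69]),np.array([2.86,2.09,1.24,2.45,4.7,2.05,2.69])
opts=[]
for a in (37.5,38.5):
  for psi in np.arange(-.6,.25,.1):
    R=tool(np.radians(a),psi,1)
    q=[env.ik(np.r_[H,h]-R@Mt,R) for h in (.115,.06,.01)]
    ok=[x is not None for x in q]
    print(a,round(psi,1),ok,[round(float(np.min(np.minimum(x-lo,hi-x))),3) if x is not None else None for x in q], np.round(q[0],2) if ok[0] else "", np.round(q[2],2) if ok[2] else "")
E
python3 k.py
```

```text
Mt [ 0.1042434  -0.00017624  0.09584501]
37.5 -0.6 [True, True, True] [0.009, 0.039, 0.085] [ 0.31  0.38 -1.37  1.97  1.29  1.5  -0.51] [ 0.19  0.64 -1.29  2.05  1.5   1.59 -0.72]
37.5 -0.5 [True, True, True] [0.348, 0.019, 0.065] [-0.46  0.05 -0.45  2.05  1.06  1.15 -0.35] [ 0.25  0.57 -1.32  2.11  1.52  1.47 -0.67]
37.5 -0.4 [True, True, True] [0.004, 0.285, 0.067] [ 0.51  0.03 -1.38  2.09  1.1   1.05 -0.29] [ 0.3   0.46 -1.31  2.17  1.51  1.31 -0.62]
37.5 -0.3 [True, True, True] [0.109, 0.229, 0.062] [ 0.52 -0.17 -1.27  2.14  0.94  0.8  -0.12] [ 0.37  0.35 -1.32  2.23  1.51  1.14 -0.57]
37.5 -0.2 [True, True, True] [0.052, 0.02, 0.011] [ 0.42 -0.25 -1.11  2.19  0.87  0.65  0.01] [ 0.49  0.26 -1.37  2.28  1.53  0.98 -0.52]
37.5 -0.1 [True, True, True] [0.009, 0.085, 0.102] [ 0.33 -0.29 -0.98  2.24  0.82  0.53  0.15] [-0.34  0.01 -0.44  2.35  1.45  0.67 -0.48]
37.5 -0.0 [True, True, True] [0.001, 0.035, 0.05] [ 0.18 -0.3  -0.79  2.28  0.81  0.43  0.26] [-0.66 -0.05 -0.07  2.4   1.54  0.56 -0.47]
37.5 0.1 [True, True, True] [0.001, 0.014, 0.025] [-0.   -0.3  -0.57  2.31  0.79  0.35  
[... 736 characters left out ...]
3 -0.55]
38.5 -0.2 [True, True, True] [0.067, 0.035, 0.01] [ 0.41 -0.23 -1.1   2.18  0.86  0.66  0.04] [ 0.51  0.26 -1.37  2.27  1.5   0.96 -0.49]
38.5 -0.1 [True, True, True] [0.022, 0.106, 0.114] [ 0.32 -0.28 -0.96  2.23  0.79  0.53  0.18] [-0.33  0.01 -0.44  2.34  1.42  0.65 -0.44]
38.5 -0.0 [True, True, True] [0.002, 0.058, 0.081] [ 0.22 -0.3  -0.82  2.26  0.73  0.43  0.34] [-0.07 -0.03 -0.63  2.37  1.5   0.52 -0.42]
38.5 0.1 [True, True, True] [0.002, 0.036, 0.063] [ 0.06 -0.3  -0.62  2.3   0.69  0.35  0.49] [ 0.66 -0.13 -1.24  2.39  1.6   0.28 -0.44]
38.5 0.2 [True, True, True] [0.001, 0.041, 0.037] [-0.14 -0.3  -0.38  2.32  0.62  0.29  0.69] [ 0.41 -0.12 -0.94  2.41  1.84  0.2  -0.56]
```

```bash
cat > l.py <<'E'
from h import *
import pickle
Mt=np.load("Mt.npy"); H=np.array([.5497,.2084]); R=tool(np.radians(38),-.5,1)
env.reach(np.r_[H,.095]-R@Mt,R)
print(env.read_clock(),env.read_grip_width(),np.round(env.read_force(),2),np.round(env.read_joints(),2))
pos,rot=env.read_ee_pos(),env.read_ee_rot(); p=read_camera("wrist"); s=read_camera("side"); c=read_camera("scene")
pickle.dump((p,pos,rot,s,c,-.5),open("w4.pkl","wb")); Rt=wristRt(p,pos,rot)
for n,q in(("w",p),("side",s),("scene",c)):
  for o in("whisk","holder"):
    for r in outline_of(q,o)[:2]:
      ys,xs=np.nonzero(r["mask"]); print(n,o,round(r["p"],2),np.round(r["at"]),ys.min(),ys.max(),xs.min(),xs.max())
M=pos+rot@Mt; up=np.array([0,0,1])
def ext(q,rt,X,r):
    P=np.array([proj(q,X+r*np.array([np.cos(t),np.sin(t),0]),rt) for t in np.linspace(0,6.28,90)]); return np.round([*P.min(0),*P.max(0)],1)
for n,q,rt in(("w",p,Rt),("side",s,None),("scene",c,None)):
    print(n,"mouth ext",ext(q,rt,M,.0285),"ring",np.round(proj(q,M+.062*up,rt),1),"grip",np.round(proj(q,M+.13*up,rt),1),"foot",ext(q,rt,np.array([*H,0.011]),.034),"tip",proj(q,[*H,.057],rt))
m=proj(s,M).astype(int); y0,x0=m[0]-90,m[1]-50; print("side crop",y0,x0)
A=cv2.resize(s["pixels"][y0:y0+150,x0:x0+100],(400,600),interpolation=cv2.INTER_CUBIC)
B=cv2.resize(p["pixels"][0:300,180:380],(400,600),interpolation=cv2.INTER_CUBIC)
cv2.imwrite("pics/8.png",cv2.cvtColor(np.hstack([A,B]),cv2.COLOR_RGB2BGR))
E
python3 l.py
```

```text
12.675 0.18221810825449 [-0.25 -0.05 -0.88] [-0.46  0.07 -0.45  2.07  1.07  1.13 -0.39]
w whisk 0.81 [135. 279.] 27 369 232 323
w whisk 0.76 [201. 245.] 178 262 236 255
w holder 0.75 [ 11. 280.] 0 37 235 319
side whisk 0.97 [239. 247.] 194 256 238 254
side whisk 0.96 [214. 231.] 173 232 226 241
side holder 0.74 [323. 325.] 309 338 306 338
side holder 0.44 [162. 312.] 129 189 309 318
scene whisk 0.93 [307. 290.] 276 325 278 299
scene whisk 0.77 [277. 296.] 245 295 287 305
scene holder 0.72 [211. 298.] 200 220 289 308
w mouth ext [ 36.6 233.6 103.2 320.6] ring [157.7 277.1] grip [274.3 277.2] foot [-67.8 231.6  27.7 322.6] tip [ 32.42321257 277.17197479]
side mouth ext [287.4 310.8 309.7 338.9] ring [277.8 326.1] grip [253.2 327.6] foot [310.2 307.3 336.7 339. ] tip [309.7413269  323.93925542]
scene mouth ext [185.9 288.8 198.8 307.3] ring [177.3 298.4] grip [159.6 298.9] foot [203.5 287.  218.8 308.1] tip [200.93804414 297.8122457 ]
side crop 208 274
```

View pics/8.png

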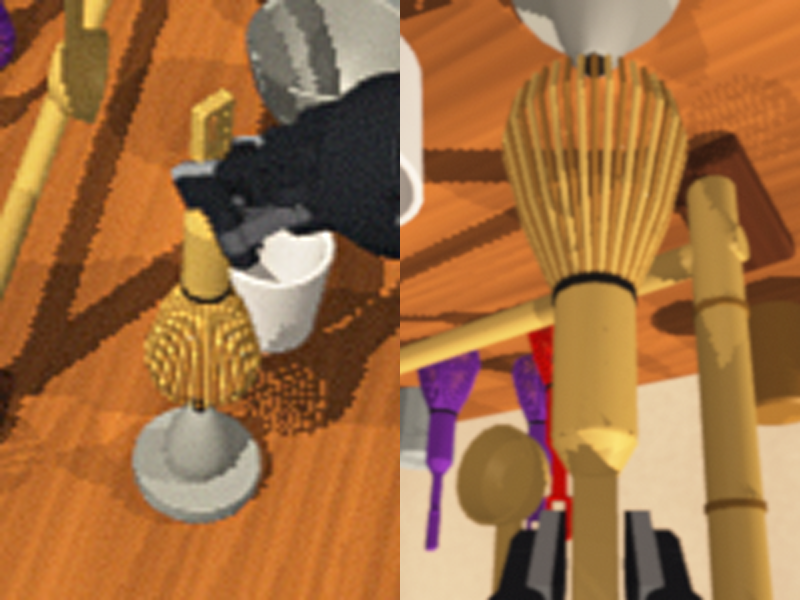

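```bash
cat > m.py <<'E'
from h import *
Mt=np.load("Mt.npy"); H=np.array([.5497,.2084]); R=env.read_ee_rot()
F=lambda s:print(s,round(env.read_clock(),2),np.round(env.read_force(),2),"mouth",np.round(env.read_ee_pos()+env.read_ee_rot()@Mt,4),round(env.read_grip_width(),3))
hit=env.servo_line(np.r_[H,.03]-R@Mt,speed=.04,force_limit=3); F("a"); print(hit)
if not hit:
    hit=env.servo_line(np.r_[H,-.002]-R@Mt,speed=.012,force_limit=3); F("b"); print(hit)
env.pause(.2); F("c")
s=read_camera("side"); p=read_camera("wrist")
A=cv2.resize(s["pixels"][225:375,274:374],(400,600),interpolation=cv2.INTER_CUBIC)
B=cv2.resize(p["pixels"][0:300,180:380],(400,600),interpolation=cv2.INTER_CUBIC)
cv2.imwrite("pics/9.png",cv2.cvtColor(np.hstack([A,B]),cv2.COLOR_RGB2BGR))
E
python3 m.py
```

```text
a 14.9 [ 0.13  0.11 -0.55] mouth [0.5498 0.2085 0.0303] 0.182
False
b 16.03 [-1.16  0.43  2.96] mouth [0.5499 0.2082 0.0207] 0.181
True
c 16.23 [-0.46  0.91  4.68] mouth [0.5497 0.2081 0.0206] 0.182
```

View pics/9.png

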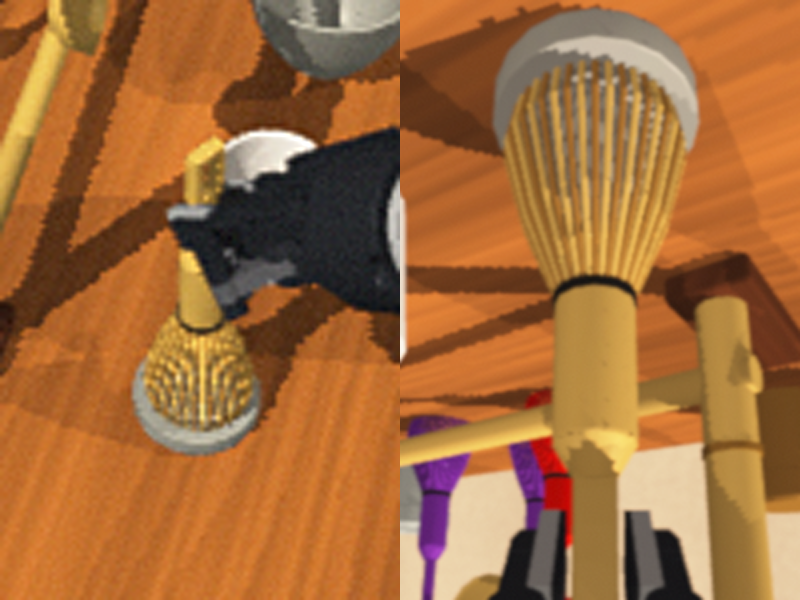

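```bash
cat > n.py <<'E'
from h import *
H=np.array([.5497,.2084]); pos,rot=env.read_ee_pos(),env.read_ee_rot()
p=read_camera("wrist"); s=read_camera("side"); Rt=wristRt(p,pos,rot)
def ext(q,rt,z,r):
    P=np.array([proj(q,[H[0]+r*np.cos(t),H[1]+r*np.sin(t),z],rt) for t in np.linspace(0,6.28,90)]); return np.round([*P.min(0),*P.max(0)],1)
for q,rt,n in((p,Rt,"w"),(s,None,"side")):
    print(n,"foot z0",ext(q,rt,0,.034))
    for h in(.008,.012,.015,.021): print(h,"foottop",ext(q,rt,h,.034),"mouth",ext(q,rt,h,.0285))
for n in("whisk","holder"):
  for q in(p,s):
    for r in outline_of(q,n)[:1]:
      ys,xs=np.nonzero(r["mask"]); print(n,r["p"],ys.min(),ys.max(),xs.min(),xs.max())
im=cv2.resize(p["pixels"][0:75,220:340],(800,500),interpolation=cv2.INTER_CUBIC)
cv2.imwrite("pics/10.png",cv2.cvtColor(im,cv2.COLOR_RGB2BGR)); print(env.read_force())
E
python3 n.py
```

```text
w foot z0 [  1.1 227.2  86.2 327.9]
0.008 foottop [ 11.2 226.5  94.4 328.6] mouth [ 20.2 234.9  89.5 320.2]
0.012 foottop [ 16.4 226.2  98.6 328.9] mouth [ 25.3 234.6  93.7 320.5]
0.015 foottop [ 20.3 225.9 101.8 329.2] mouth [ 29.2 234.4  97.  320.7]
0.021 foottop [ 28.3 225.4 108.3 329.7] mouth [ 37.1 234.  103.5 321.1]
side foot z0 [313.3 307.2 339.7 338.7]
0.008 foottop [311.1 307.3 337.5 338.9] mouth [313.1 309.8 335.3 336.4]
0.012 foottop [309.9 307.3 336.4 339. ] mouth [312.  309.9 334.1 336.5]
0.015 foottop [309.1 307.3 335.6 339.1] mouth [311.1 309.9 333.3 336.5]
0.021 foottop [307.4 307.4 333.9 339.3] mouth [309.4 309.9 331.6 336.7]
whisk 0.94 208 301 184 214
whisk 0.97 173 231 226 241
holder 0.92 3 99 227 329
holder 0.6 321 338 308 338
[0.29336709 0.79940005 5.95278064]
```

View pics/10.png

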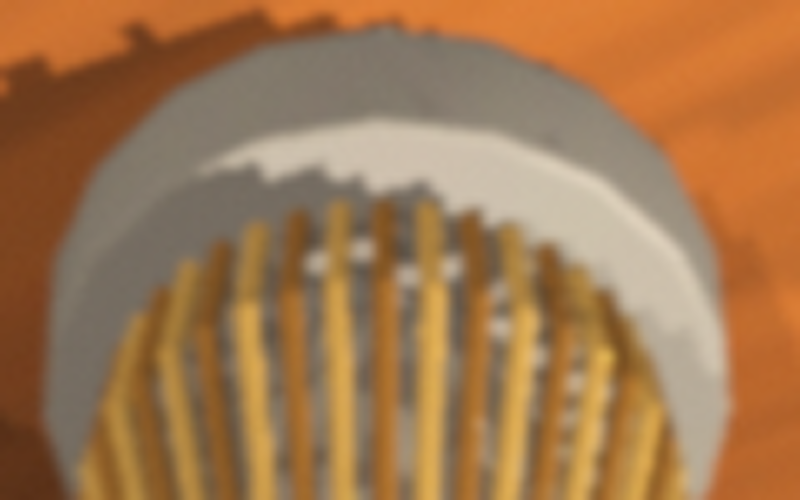

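```bash
cat > o.py <<'E'
from h import *
Mt=np.load("Mt.npy")
F=lambda s:print(s,round(env.read_clock(),2),np.round(env.read_force(),2),np.round(env.read_wrist_torque(),2),"mouth",np.round(env.read_ee_pos()+env.read_ee_rot()@Mt,4),round(env.read_grip_width(),3))
F("0"); M=env.read_ee_pos()+env.read_ee_rot()@Mt
R=tool(np.radians(36.5),-.5,1)
print(env.servo_line(M+[0,0,.0005]-R@Mt,R,speed=.01,force_limit=8)); F("rot")
print(env.servo_line(M-[0,0,.006]-R@Mt,speed=.01,force_limit=3)); F("down"); env.pause(.3); F("hold")
p=read_camera("wrist"); s=read_camera("side")
im=np.hstack([cv2.resize(p["pixels"][0:90,220:340],(480,360),interpolation=cv2.INTER_CUBIC),cv2.resize(s["pixels"][245:345,280:365],(306,360),interpolation=cv2.INTER_CUBIC)])
cv2.imwrite("pics/11.png",cv2.cvtColor(im,cv2.COLOR_RGB2BGR))
E
python3 o.py
```

```text
0 16.63 [0.29 0.8  5.95] [-0.04 -0.    0.01] mouth [0.5497 0.2081 0.0205] 0.182
False
rot 17.13 [ 0.85 -1.07  0.72] [0.36 0.56 0.02] mouth [0.5492 0.208  0.0204] 0.182
True
down 17.44 [0.14 1.3  2.51] [0.23 0.44 0.03] mouth [0.5502 0.2077 0.0203] 0.177
hold 17.74 [1.13 0.37 3.15] [0.14 0.31 0.03] mouth [0.5501 0.2077 0.0203] 0.178
```

View pics/11.png

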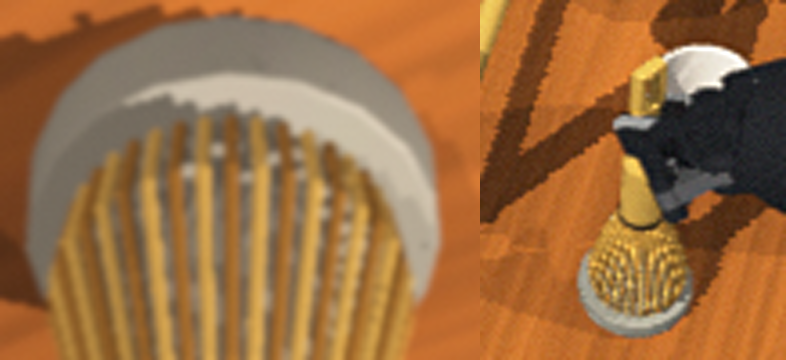

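```bash
cat > q.py <<'E'
from h import *
P=env.read_ee_pos()
print(env.servo_line(P-[0,0,.006],speed=.01,force_limit=6),env.read_ee_pos()-P,np.round(env.read_force(),2),np.round(env.read_wrist_torque(),2)); env.pause(.3)
print(env.read_ee_pos()-P,np.round(env.read_force(),2),env.read_grip_width(),env.read_clock())
E
python3 q.py
```

```text
True [ 8.75533009e-04  3.26453984e-05 -2.83507897e-05] [-0.31 -0.48  3.03] [ 0.12  0.37 -0.04]
[8.51988455e-04 4.77869141e-05 3.06958345e-05] [-0.86 -0.65  2.19] 0.17851071106702415 18.4667
```

```bash
cat > r.py <<'E'
from h import *
Mt=np.load("Mt.npy")
F=lambda s:print(s,round(env.read_clock(),2),np.round(env.read_force(),2),np.round(env.read_wrist_torque(),2),"mouth",np.round(env.read_ee_pos()+env.read_ee_rot()@Mt,4),round(env.read_grip_width(),3))
M=env.read_ee_pos()+env.read_ee_rot()@Mt; R=tool(np.radians(37.4),-.5,1)
M[:2]=[.5498,.2081]
print(env.servo_line(M-R@Mt,R,speed=.01)); env.pause(.2); F("rot")
if env.read_force()[2]<2: print(env.servo_line(M-[0,0,.004]-R@Mt,speed=.008,force_limit=3)); env.pause(.3); F("press")
env.command_gripper(.24); env.pause(.2); F("open1")
env.command_gripper(.6); env.pause(.2); F("open2")
P=env.read_ee_pos()
for d in(.1,.08,.06,.05):
    try: print(d,env.servo_line(P-d*R[:,2],speed=.06,force_limit=4)); break
    except env.MotionError: pass
F("away"); p=read_camera("wrist"); s=read_camera("side"); c=read_camera("scene")
for q in(p,s,c):
  for o in("whisk","holder","scoop_long_slot","scoop_short_slot"):
    for r in outline_of(q,o)[:2]:
      ys,xs=np.nonzero(r["mask"]); print(o,round(r["p"],2),ys.min(),ys.max(),xs.min(),xs.max())
im=np.hstack([cv2.resize(p["pixels"],(400,300)),cv2.resize(s["pixels"][200:350,240:440],(400,300),interpolation=cv2.INTER_CUBIC)])
im2=np.hstack([cv2.resize(c["pixels"][130:280,180:380],(400,300),interpolation=cv2.INTER_CUBIC),cv2.resize(s["pixels"][80:230,220:420],(400,300),interpolation=cv2.INTER_CUBIC)])
cv2.imwrite("pics/12.png",cv2.cvtColor(np.vstack([im,im2]),cv2.COLOR_RGB2BGR))
E
python3 r.py
```

```text
False
rot 18.94 [-0.94  0.72  3.23] [0.15 0.27 0.02] mouth [0.5498 0.2082 0.0204] 0.179
open1 19.38 [ 1.33 -0.59  0.03] [ 0.41  0.71 -0.04] mouth [0.5495 0.208  0.02  ] 0.241
open2 19.98 [-0.55 -0.07 -0.33] [0.42 0.71 0.06] mouth [0.5498 0.2081 0.0204] 0.597
0.1 False
away 21.79 [-0.21  0.82  0.1 ] [0.39 0.74 0.02] mouth [0.4801 0.2458 0.0809] 0.602
whisk 0.91 191 267 200 226
whisk 0.64 59 267 249 307
holder 0.88 42 84 244 311
scoop_long_slot 0.65 237 308 130 153
scoop_long_slot 0.44 122 388 111 363
scoop_short_slot 0.86 241 359 224 259
scoop_short_slot 0.75 58 267 248 308
whisk 0.87 194 257 238 255
whisk 0.7 164 225 262 277
holder 0.9 318 338 307 338
scoop_long_slot 0.88 129 190 308 318
scoop_short_slot 0.55 184 237 286 300
whisk 0.87 267 315 245 266
whisk 0.72 276 324 278 299
holder 0.56 205 220 289 308
scoop_long_slot 0.55 213 261 207 225
scoop_short_slot 0.59 178 214 277 293
```

View pics/12.png

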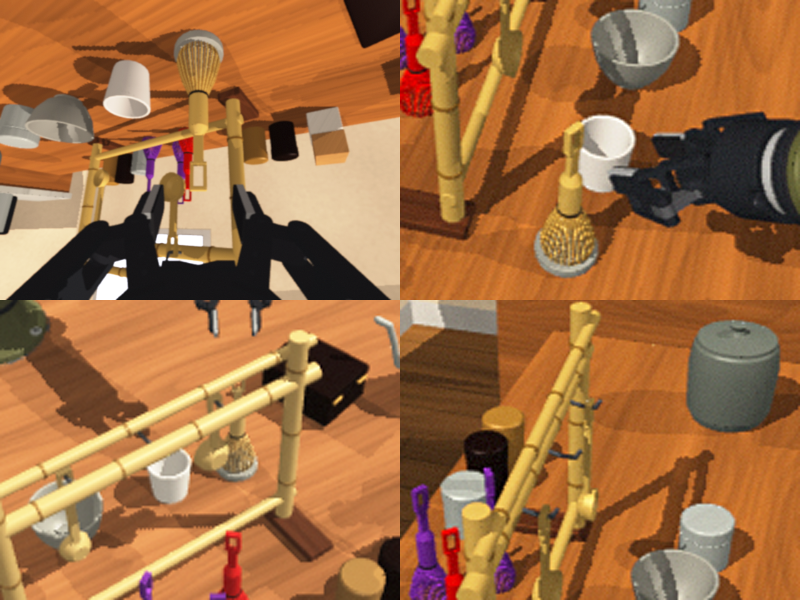

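```bash
python3 -c "
from bench import env
print(env.read_clock(),env.read_force()); env.close_job()"
```

```text
22.5417 [ 0.40153528 -0.44760046 -0.58606853]
the job is handed in; nothing more can be done
```

The whisk is off its middle hook and standing tines down on its holder. I handed the job in at 22.5 s of the 45 s; it reports no verdict.

I lifted the whisk 14 mm and drew it out to the open side. I then lowered it over the bulb until I felt contact, and let go while it was bearing on the foot with about 3 N.

**Last checks**
- **Whisk:** the pictures show it upright on the foot, and the gripper is open and 100 mm away.
- **Holder and scoops:** the holder and both scoops sit within about 2 px of where they started in the fixed cameras.
- **Bowl, caddy and cup:** these look undisturbed, but I judged that by eye only.

**What disagreed**
- **Height at contact:** the tool-based estimate put the tine tips at z ≈ 20 mm. The foot's top measured about 11 mm in the wrist picture. I took this as an error in my grasp offset, because the tips looked level with the foot.
- **Push test:** a further 6 N push gave no downward travel, but it stopped at once with a 0.9 mm sideways drift, so it is weak evidence that the whisk was seated.
- **Tilt:** the whisk was pitched in the grip by about 0.04 rad. I corrected most of it by changing the tool angle, and did not measure the final tilt in numbers.
- **Grip opening:** it read about 15 mm on the 12 mm neck. I did not look into why.

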